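Burnish the inside solder seam of a box lid

TASK

A silver box lid is held in the ball vise, tipped over to your left. Take the burnisher from the stand and, leaning it over to get under the upper wall, rub its ball slowly along the inside solder seam at the foot of that wall, from the far corner all the way to the near one, pressed gently but firmly into the corner of floor and wall. Then hang the burnisher back upright in the hole it came from; do not shift the lid in the vise or disturb the other tools and things on the bench.

Things in the scene. Friction and masses are not known exactly. Their poses are not given: they have to be found in the camera images.
- lid (a point): Silver box lid, open side up, held in a ball vise, tipped 24 to 30 degrees to the robot's left. Ends 95 mm wide (own x), length 140 (own y), height 25 (own z), sheet 3. Origin: mid-lid, level with the floor's underside at the ends. Own z: floor's normal; x: up the slope to the upper wall, at right; y: away from robot. Inner faces at the ends: floor z = 3, upper wall x = 44.5, end walls y = +-67.
- vise_ball: Ball vise: steel ball of 116 mm diameter sitting in a black rubber ring of 140 mm, with two steel jaws on top that grip the lid; this part is the ball, the jaws and the lid together, as one rigid piece. Origin: centre of the ball, 68 mm above the bench; axes as the lid's (point lid lies 68.5 mm up its own z). It is clamped in the ring and gives way only to some 80 N at the seam.
- seam_far (a point): Far end of the solder seam: inner corner of floor, upper wall and far end wall. Axes as the lid's. The seam (a fine dark line, 134 mm from here to seam_near) is the inside corner of floor and upper wall. The lid is raised by hand: between the ends the wall bows outwards and the floor dishes, each by several mm and not evenly, so it must be followed by feel; press with about 5 N, never over 20 N.
- seam_near (a point): Near end of the solder seam: inner corner of the lid's floor, upper wall and near end wall. Axes as the lid's. From end to end wall and floor curve smoothly, nowhere more than 11 degrees off the straight line; nothing has springs, the lid is rigid.
- wall_top (a point): Inner top edge of the upper wall, halfway along: 25 mm up own z and 51 mm along own x from point lid; axes as the lid's. As the lid is tipped, this wall overhangs the seam by 9 to 14 mm: an upright tool cannot get its ball into the corner, one leaning a little more than the wall (some 35 degrees from upright, handle to the left) can. Hinge knuckles of 7 mm stand out behind it.
- burnisher: Ball burnisher, 146 mm long, 65 to 125 g, hanging upright, tip down, in one of the stand's three holes. Own z from the tip up: steel ball of 8 mm diameter, 6 mm shank, 12 mm brass ferrule (44 to 56 mm), 28 mm brass bolster disc (56 to 61 mm) resting on the stand's board, straight eight-sided wooden handle 25 to 27 mm across (61 to 146 mm, tapered above 123). Origin: lowest point of the ball.
- burnisher_tip (a point): Centre of the burnisher's ball, on its axis, 4 mm above its lowest point (ball radius 4 mm); pressed into the seam it lies 4 mm from the inner faces of floor and upper wall. Axes as the burnisher's.
- burnisher_grip (a point): Point on the burnisher's axis where it is best gripped: 89 mm from the centre of the ball, 32 mm above the top of the bolster. Axes as the burnisher's (z along the tool, to the handle's end).
- stand: Fixed wooden tool stand, 80 mm (own x) by 230 mm (own y). Origin: centre of its underside. Its board, 12 mm thick, has its top at z = 75 mm and three holes of 19 mm diameter at own y = -72, 0 and +72 mm (own x = 0), a tool in each, hanging by its bolster with its origin 19 mm above the bench.
- needle_file: Needle file, hanging in the stand; told by its slim round wooden handle, 17 mm diameter, 90 mm long. To be left alone. Origin: lowest point; own z up the tool; its top is 151 mm above.
- graver: Graver, hanging in the stand; told by its mushroom-shaped wooden handle of 37 mm diameter. To be left alone. Origin: on its axis 4 mm below the end of the blade; own z up the tool; its top is 121 mm above.
- blue_jar: Closed blue jar, 66 mm diameter, 62 mm high, on the bench left of the vise. To be left alone. Origin: centre of its underside.
- pocket_scale: Flat grey pocket scale, 115 x 72 x 19 mm, on the bench beyond the vise. To be left alone. Origin: centre of its underside.
Not all that is in view belongs to the job. What is shaped like the burnisher but purple is not meant.

How it is judged:
By the outcome, as a careful person would: the job done as asked, in the order asked, and still so for the second after the job is handed in, with the robot touching nothing.
It also fails if it takes over 72 s, if anything falls off the work surface, if the arm or the gripper's body presses on something with over 40 N, if the wrist force passes 120 N, or if a joint passes its speed limit or range.

ROBOT

A 6-joint arm with a two-finger parallel gripper is mounted at the origin on the work surface. World frame = base frame: x ahead of the robot, y to its left, z up, the work surface at z = 0. Lengths are in m, angles in degrees, forces in N, time in s.
With the tool pointing down it reaches from about 0.35 to 0.875 m from the base axis. Payload 4.2 kg.
Tool frame: the origin (TCP) lies midway between the tips of the shut fingers; the grasp point (between the pads) lies 19 mm behind it; z points along the fingers, y is the line along which they close (so a half turn about z gives the same grasp; the last joint's range is limited). The gripper opens to 87 mm and grips with 3 to 60 N. Pads are 19 mm wide; open, the fingers measure 117 mm over their backs; the gripper's body (75 mm by 190 mm) begins 51 mm behind the grasp point.
Start: joints at [84.145, 22.042, 0.453, 0, -68.411, -14.817], TCP at [0.221, 0.585, 0.223] pointing down, gripper open.
Joint ranges: [-179.83, 179.83], [-69.29, 118.12], [-61.27, 80.66], [-181.25, 117.63], [-171.15, -9.14], [-177.46, 177.46]. Speed limits (degrees/s): [159.86, 159.86, 180, 180, 180, 180].

INTERFACE

Orientations are given as [roll, pitch, yaw] about the fixed x, y, z axes, in that order (R = Rz(yaw) Ry(pitch) Rx(roll)).
In Python, from workcell import env gives the robot as it stands. The module is installed in compiled form; this text tells all that it offers. Calls block until the motion is done:
- env.goto(position, orientation): joint-space move of the TCP to a pose.
- env.move_straight(position, rotation=None, rate=0.15, force_limit=None): straight line of the TCP; rotation=None keeps the orientation; rate is the mean speed in m/s. With force_limit (N) it stops when the force on the tool has changed by that much, and returns True; else False.
- env.set_joints(angles): joint-space move.
- env.gripper_to(opening, grasp_force=None): opening from 0.0 (shut) to 1.0 (fully open); grasp_force is the grip in N (None keeps the last); returns when the fingers have stopped.
- env.dwell(seconds).
- env.inverse_kinematics(position, orientation): joint angles nearest the present ones, or None.
- env.read_state(): the state.
- env.grab_frame(name): name is "side" or "top" or "wrist"; returns a dict with "image" (400x640x3 uint8, blue, green, red), "fx", "fy", "cx", "cy" (pixels), "D" ([k1, k2, p1, p2, k3] as OpenCV has them; the pictures are not rectified), "position" and "orientation" of the camera in the world. Camera axes: x right, y up, looking along -z (the intrinsics and any distortion apply to the point x, -y, -z); pixel columns grow to the right and rows downward; lengths in m; the calibration is good to about 2 mm. A picture is of the moment at which its call begins. There is no depth.
A pose or a line that the arm cannot do raises env.Unreachable and nothing moves.
- env.close_job(): hands the job in; it is judged then, once.
Trained networks look in a picture, given as the dict that the camera call returned (one of the last four; its "shot" number tells which), for a name from the list of things; names that differ only in an ending like _2 or _b are one class to them, and where a whole thing is asked for, a point or a joint stands for the part that bears it (a point fixed in the world has none). Each returns a list of dicts, best first, with "score" (0 to 1); they miss things now and then, are a little off and sometimes report something else, mostly with a low value. They report only what shows in the picture. A call takes as long as a camera call. They do not tell look-alikes from the thing itself.
- env.search_frame(picture, thing): "xyz" ([x, y, z] in m, in world coordinates, good to about 4 mm: the middle of the surface that is visible of it).
- env.trace(picture, thing): "mask" (400x640 bool, what is visible of it).
The state is a dict: "clock": time; "joint_positions": joint angles; "qvel": joint speeds; "joint_torque": joint torques, N m; "position": TCP position; "tool_rot": TCP orientation; "force": force on the tool from outside, world axes, zero at the start; "wrist_torque": the same for the moment, N m; "opening": opening from 0.0 (shut) to 1.0 (fully open); "finger_force": force on a finger pad.
Only numpy, scipy, OpenCV 4.12 (cv2) and the standard library are available. Lean on these libraries where they do the work, as an engineer would, in place of code of your own. Each camera call takes 0.05 s, during which the arm holds its last target. There are 200 camera calls.

## Working session

There is one attempt and no reset: what is moved stays moved. The work goes in short steps, each a Python script; the robot and the scene stay as the last script left them, time stands still between calls to the robot, and variables do not carry over. Pictures are saved under pics/ and viewed, at most 10 in all, crops included, and the job is handed in when it is done.

```bash
mkdir -p pics
cat > h.py <<'E'
import numpy as np, cv2
from scipy.spatial.transform import Rotation as R
from workcell import env
def rot(o): return R.from_euler('xyz',o,degrees=True).as_matrix()
def project(p,c):
    q=(np.atleast_2d(p)-np.array(c['position']))@rot(c['orientation'])
    q=q*[1,-1,-1]
    K=np.array([[c['fx'],0,c['cx']],[0,c['fy'],c['cy']],[0,0,1.]])
    return cv2.projectPoints(q,np.zeros(3),np.zeros(3),K,np.array(c['D'],float))[0].reshape(-1,2)
def ray(uv,c):
    K=np.array([[c['fx'],0,c['cx']],[0,c['fy'],c['cy']],[0,0,1.]])
    n=cv2.undistortPoints(np.array(uv,float).reshape(-1,1,2),K,np.array(c['D'],float)).reshape(-1,2)
    d=np.c_[n[:,0],-n[:,1],-np.ones(len(n))]@rot(c['orientation']).T
    return np.array(c['position']),d/np.linalg.norm(d,axis=1)[:,None]
E
python3 - <<'E'
from h import *
np.set_printoptions(precision=4,suppress=True)
s=env.read_state(); print({k:s[k] for k in('clock','position','tool_rot','force','opening')})
for n in('side','top'):
    c=env.grab_frame(n); cv2.imwrite(f'pics/{n}0.png',c['image']); print(n,c['position'],c['orientation'],c['fx'],c['D'])
    for t in['lid','vise_ball','seam_far','seam_near','wall_top','burnisher','burnisher_tip','burnisher_grip','stand','needle_file','graver','blue_jar','pocket_scale']:
        r=env.search_frame(c,t)
        print(t,[(np.round(d['xyz'],3).tolist(),round(d['score'],2),project(d['xyz'],c)[0].astype(int).tolist()) for d in r[:3]])
print(env.read_state()['clock'])
E
```

```text
{'clock': 0.0, 'position': array([0.2204, 0.5842, 0.2215]), 'tool_rot': array([179.8781,  -0.0031, -20.6799]), 'force': array([-0.1712,  0.387 ,  0.6202]), 'opening': 0.9975418833722071}
side [ 0.5675 -1.2183  0.9069] [57.3311 -0.7189 -0.4006] 494.50648507452485 [-0.0415  0.      0.      0.      0.    ]
lid [([0.599, 0.067, 0.109], 0.74, [321, 188]), ([0.48, -0.312, 0.129], 0.22, [273, 264])]
vise_ball [([0.6, 0.07, 0.115], 0.6, [322, 185])]
seam_far [([0.602, 0.064, 0.112], 0.6, [322, 187])]
seam_near [([0.602, 0.065, 0.113], 0.68, [322, 187])]
wall_top [([0.467, -0.38, 0.119], 0.72, [266, 286]), ([0.6, 0.066, 0.113], 0.58, [321, 187])]
burnisher [([0.37, -0.381, 0.105], 0.81, [224, 291]), ([0.378, -0.322, 0.107], 0.79, [231, 273]), ([0.483, -0.317, 0.125], 0.74, [275, 266])]
burnisher_tip [([0.375, -0.318, 0.105], 0.84, [230, 273]), ([0.372, -0.38, 0.104], 0.61, [225, 291]), ([0.485, -0.37, 0.075], 0.26, [275, 297])]
burnisher_grip [([0.382, -0.32, 0.106], 0.89, [233, 273]), ([0.48, -0.314, 0.128], 0.87, [274, 265]), ([0.365, -0.382, 0.1], 0.59, [222, 293])]
stand []
needle_file [(
[... 497 characters left out ...]
116, 0.124], 0.6, [266, 189])]
wall_top [([0.608, 0.117, 0.124], 0.85, [265, 187])]
burnisher [([0.37, -0.357, 0.123], 0.72, [449, 276])]
burnisher_tip [([0.478, -0.3, 0.149], 0.71, [428, 234]), ([0.378, -0.302, 0.127], 0.52, [428, 273])]
burnisher_grip [([0.38, -0.296, 0.126], 0.73, [426, 273]), ([0.37, -0.359, 0.122], 0.65, [449, 276]), ([0.477, -0.298, 0.148], 0.54, [427, 234])]
stand [([0.481, -0.296, 0.072], 0.86, [420, 235]), ([0.476, -0.302, 0.147], 0.66, [429, 235])]
needle_file [([0.466, -0.371, 0.108], 0.52, [451, 239])]
graver [([0.49, -0.227, 0.134], 0.57, [398, 230])]
blue_jar [([0.545, 0.413, 0.062], 0.59, [159, 214])]
pocket_scale [([0.774, -0.11, 0.02], 0.72, [347, 135])]
1.4
```

View pics/side0.png

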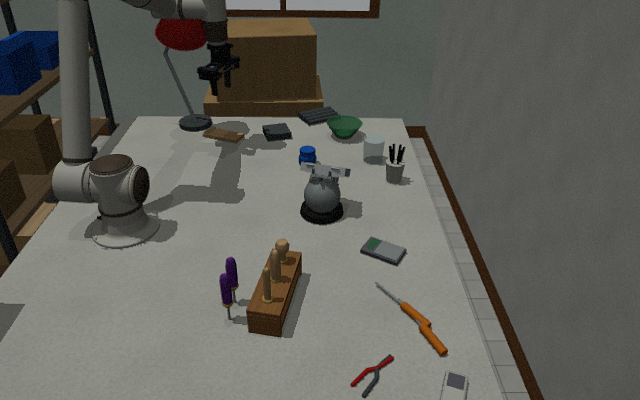

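View pics/top0.png

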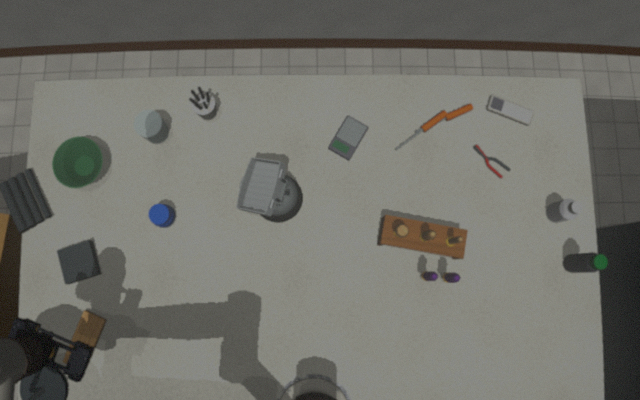

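Tools in the stand in the side view: slim file at (265,287), plain handle at (275,265), mushroom graver at (282,245). There are also two purple look-alikes at (224,291) and (231,273), which are decoys. The middle one, at (275,265), fits the burnisher. Next I'll measure the lid and the stand with the wrist camera.

Run:
```python
from h import *
import pickle
np.set_printoptions(precision=4,suppress=True)
def shot(tag,things):
    c=env.grab_frame('wrist'); cv2.imwrite(f'pics/{tag}.png',c['image']); pickle.dump(c,open(f'{tag}.pkl','wb'))
    print(tag,np.round(c['position'],3),np.round(c['orientation'],1),env.read_state()['position'])
    for t in things:
        print(' ',t,[(np.round(d['xyz'],3).tolist(),round(d['score'],2),project(d['xyz'],c)[0].astype(int).tolist()) for d in env.search_frame(c,t)[:4]])
L=['lid','seam_far','seam_near','wall_top']
env.goto([0.52,0.10,0.40],[180,0,0]); shot('l1',L)
env.goto([0.55,0.20,0.36],[-150,0,0]); shot('l2',L)
S=['burnisher','burnisher_grip','stand','needle_file','graver']
env.goto([0.42,-0.25,0.42],[180,0,0]); shot('s1',S)
env.goto([0.40,-0.36,0.38],[180,0,0]); shot('s2',S)
print(env.read_state()['clock'])
a=[cv2.imread(f'pics/{k}.png') for k in('l1','l2','s1','s2')]
cv2.imwrite('pics/m1.png',cv2.resize(np.vstack([np.hstack(a[:2]),np.hstack(a[2:])]),(800,500),interpolation=cv2.INTER_AREA))
```

```text
l1 [0.601 0.101 0.562] [-17.   0. -90.] [0.5199 0.1007 0.3995]
  lid [([0.611, 0.12, 0.128], 0.94, [305, 99])]
  seam_far [([0.611, 0.12, 0.125], 0.71, [305, 99])]
  seam_near [([0.611, 0.122, 0.129], 0.91, [304, 98])]
  wall_top [([0.611, 0.121, 0.124], 0.84, [305, 99])]
l2 [0.631 0.118 0.501] [-17.   29.8 -90.1] [0.55   0.1994 0.3606]
  lid [([0.611, 0.116, 0.13], 0.59, [504, 128])]
  seam_far [([0.611, 0.115, 0.128], 0.63, [506, 128])]
  seam_near [([0.613, 0.117, 0.132], 0.91, [504, 126])]
  wall_top [([0.613, 0.115, 0.127], 0.7, [507, 125])]
s1 [ 0.501 -0.249  0.582] [-17.   0. -90.] [ 0.4205 -0.2494  0.4196]
  burnisher [([0.379, -0.363, 0.121], 0.77, [394, 190]), ([0.379, -0.308, 0.126], 0.76, [358, 191]), ([0.482, -0.302, 0.159], 0.7, [359, 122])]
  burnisher_grip [([0.477, -0.3, 0.158], 0.91, [358, 126]), ([0.383, -0.309, 0.125], 0.88, [359, 188]), ([0.375, -0.363, 0.125], 0.67, [394, 194])]
  stand [([0.484, -0.299, 0.074], 0.85, [351, 118])]
  needle_file [([0.472, -0.368, 0.133], 0.92, [404, 129])]
  graver [([0.492, -0.238, 0.135], 0.84, [311, 114]), ([0.47, -0.37, 0.131], 0.24, [405, 130])]
s2 [ 0.48  -0.361  0.542] [-17.1   0.  -90.1] [ 0.4001 -0.3601  0.3802]
  burnisher [([0.483, -0.315, 0.16], 0.85, [280, 105]), ([0.38, -0.366, 0.129], 0.73, [324, 184]), ([0.38, -0.314, 0.129], 0.72, [285, 184])]
  burnisher_grip [([0.377, -0.369, 0.133], 0.76, [326, 187]), ([0.479, -0.309, 0.158], 0.66, [276, 108]), ([0.385, -0.316, 0.133], 0.61, [286, 181])]
  stand [([0.481, -0.316, 0.072], 0.82, [289, 106])]
  needle_file [([0.469, -0.375, 0.166], 0.78, [332, 117])]
  graver [([0.581, 0.047, 0.079], 0.62, [18, 31]), ([0.496, -0.244, 0.138], 0.58, [224, 94])]
7.425
```

View pics/m1.png

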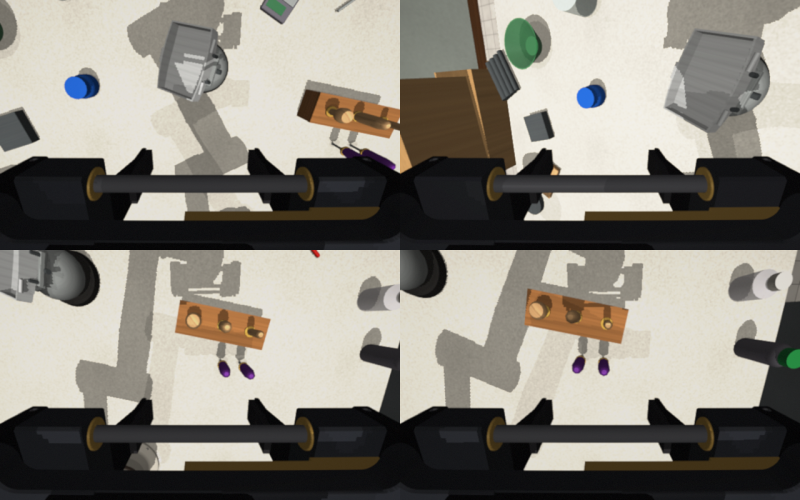

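Run:
```python
from h import *
import pickle
np.set_printoptions(precision=4,suppress=True)
env.goto([0.40,-0.306,0.36],[180,0,0])
c=env.grab_frame('wrist'); pickle.dump(c,open('s3.pkl','wb')); cv2.imwrite('pics/s3.png',c['image'])
print(np.round(c['position'],4),c['fx'],c['cx'],c['cy'],c['D'])
for d in env.trace(c,'burnisher')[:4]:
    m=np.asarray(d['mask']); ys,xs=np.nonzero(m)
    col=c['image'][m].mean(0); uv=[xs.mean(),ys.mean()]
    o,r=ray([uv],c); print(round(d['score'],2),m.sum(),uv,(xs.min(),xs.max(),ys.min(),ys.max()),col.astype(int),o+r[0]*(0.155-o[2])/r[0][2])
print(env.read_state()['clock'])
l1=cv2.imread('pics/l1.png')[20:180,240:390]; l2=cv2.imread('pics/l2.png')[30:220,415:640]
A=cv2.resize(l1,(400,427),interpolation=cv2.INTER_CUBIC); B=cv2.resize(l2,None,fx=400/225,fy=400/225,interpolation=cv2.INTER_CUBIC)
o=np.zeros((427,800,3),np.uint8); o[:,:400]=A; o[:B.shape[0],400:]=B; cv2.imwrite('pics/lid.png',o)
cv2.imwrite('pics/burn.png',cv2.resize(c['image'][50:230,200:400],None,fx=3,fy=3,interpolation=cv2.INTER_CUBIC))
```

```text
[ 0.4804 -0.3044  0.5227] 311.9192807002808 320.0219663263675 202.6862810700216 [-0.0149  0.      0.      0.      0.    ]
0.87 389 [np.float64(320.827763496144), np.float64(106.77120822622108)] (np.int64(310), np.int64(331), np.int64(96), np.int64(118)) [ 66  99 130] [ 0.4815 -0.3054  0.155 ]
0.8 469 [np.float64(324.80383795309166), np.float64(185.97441364605544)] (np.int64(316), np.int64(334), np.int64(171), np.int64(201)) [86 48 78] [ 0.3896 -0.3105  0.155 ]
0.58 537 [np.float64(365.1638733705773), np.float64(189.61080074487896)] (np.int64(353), np.int64(377), np.int64(174), np.int64(206)) [82 47 76] [ 0.3851 -0.3596  0.155 ]
7.8667
```

View pics/lid.png

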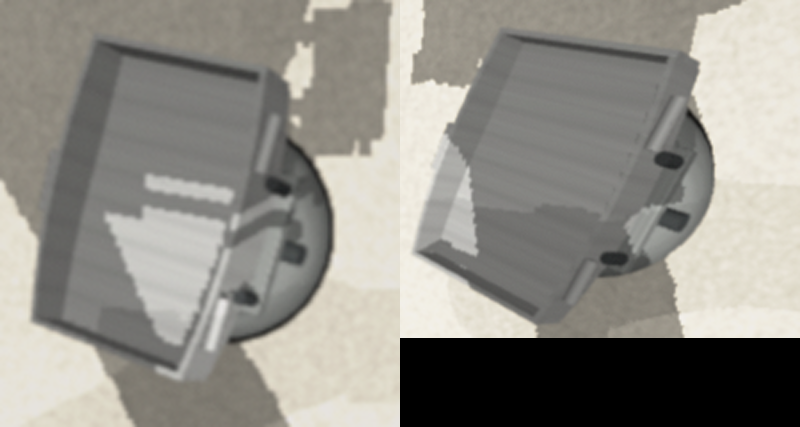

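View pics/burn.png

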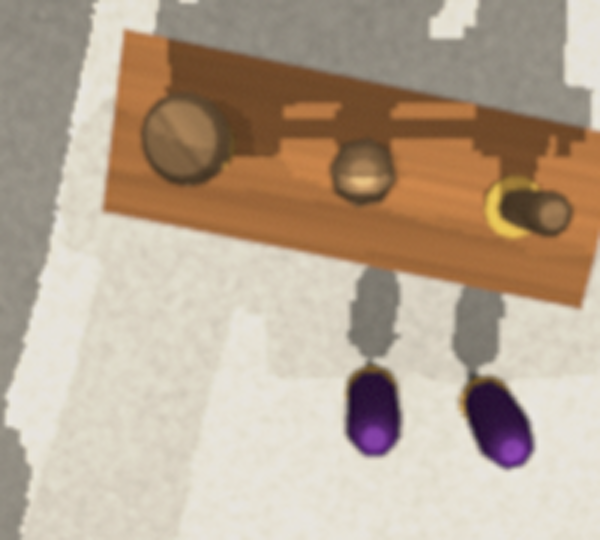

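burn.png shows the burnisher's wooden eight-sided handle in the middle hole at crop (363,171). The graver is at (183,138), the file at (550,213), and the purple look-alikes at (373,410) and (497,425). In lid.png I read the lid's rim corners from both views and fit its pose to them.

```bash
cat >> h.py <<'E'
import pickle
from scipy.optimize import least_squares
def lidpose(p):  # cx,cy,yaw,tilt -> rotation (cols own axes), origin
    Rm=R.from_euler('z',p[2],degrees=True).as_matrix()@np.c_[[0,-np.cos(np.radians(p[3])),np.sin(np.radians(p[3]))],[1,0,0],[0,np.sin(np.radians(p[3])),np.cos(np.radians(p[3]))]]
    return Rm, np.array([p[0],p[1],.068])+.0685*Rm[:,2]
E
python3 - <<'E'
from h import *
np.set_printoptions(precision=4,suppress=True)
C=np.array([[-47.5,70,25],[-47.5,-70,25],[47.5,-70,25],[47.5,70,25]])/1e3
obs={'l1':[(276.4,34.2),(252.4,140),(307.5,159.5),(339.7,46.2)],'l2':[(474.1,48),(423.4,171.7),(492,208.9),(568,62)]}
cams={k:pickle.load(open(k+'.pkl','rb')) for k in obs}
def res(p,full=False):
    Rm,o=lidpose(p); return np.concatenate([(project(o+C@Rm.T,cams[k])-obs[k]).ravel() for k in obs])
s=least_squares(res,[.6,.09,-10,27]); p=s.x
print(p, s.fun.round(1)); Rm,o=lidpose(p)
print('lid',o,'far',o+Rm@[.0445,.067,.003],'near',o+Rm@[.0445,-.067,.003],'x',Rm[:,0],'y',Rm[:,1],'z',Rm[:,2])
pickle.dump(p,open('lid.pkl','wb'))
# IK feasibility
g=R.from_matrix
def gripR(axis_up, close):  # tool z=-axis_up, y=close dir (orthogonalised)
    z=-np.array(axis_up)/np.linalg.norm(axis_up); y=np.array(close)-np.dot(close,z)*z; y/=np.linalg.norm(y)
    return np.c_[np.cross(y,z),y,z]
for a in(150,-30):
    e=g(gripR([0,0,1],[np.cos(np.radians(a)),np.sin(np.radians(a)),0])).as_euler('xyz',degrees=True)
    print(a,e,env.inverse_kinematics([.4815,-.3054,.10],e))
up=np.cos(np.radians(36))*np.array([0,0,1])+np.sin(np.radians(36))*np.array([-np.sin(np.radians(p[2])),np.cos(np.radians(p[2])),0])
for sg in(1,-1):
  for nm,cl in(('perp',sg*(-Rm[:,0])),('along',sg*Rm[:,1])):
    e=g(gripR(up,cl)).as_euler('xyz',degrees=True)
    print(nm,sg,e,env.inverse_kinematics(o+Rm@[.04,.063,.007]+up*.078,e),env.inverse_kinematics(o+Rm@[.04,-.063,.007]+up*.078,e))
E
```

```text
[  0.5979   0.0872 -15.8921  33.5246] [ 0.7 -0.2  1.   0.8 -1.   3.1 -0.9 -1.5 -0.3 -0.8 -0.1  1.3 -2.5  3.4
  1.8 -3.6]
lid [0.6083 0.1235 0.1251] far [0.663  0.0711 0.1522] near [0.5341 0.1078 0.1522] x [-0.2283 -0.8018  0.5523] y [ 0.9618 -0.2738  0.    ] z [0.1512 0.5312 0.8336]
150 [-180.    0. -120.] [-16.1099  23.4882 -16.7078   0.     -49.804  -13.8901]
-30 [180.   0.  60.] [-16.1099  23.4882 -16.7078   0.     -49.804  166.1099]
perp 1 [-144.        0.      164.1079] [  33.1094   39.721    13.501    22.7013  -92.323  -143.9125] [  41.4997   30.4133   -2.0511   18.4692  -89.0545 -152.952 ]
along 1 [180.      36.      74.1079] [ 33.1094  39.721   13.501   22.7013 -92.323  126.0875] [ 41.4997  30.4133  -2.0511  18.4692 -89.0545 117.048 ]
perp -1 [144.      -0.     -15.8921] [ 33.1094  39.721   13.501   22.7013 -92.323   36.0875] [ 41.4997  30.4133  -2.0511  18.4692 -89.0545  27.048 ]
along -1 [-180.      -36.     -105.8921] [ 33.1094  39.721   13.501   22.7013 -92.323  -53.9125] [ 41.4997  30.4133  -2.0511  18.4692 -89.0545 -62.952 ]
```

Run:
```python
from h import *
np.set_printoptions(precision=4,suppress=True)
p=pickle.load(open('lid.pkl','rb')); p[3]=29; Rm,o=lidpose(p)
yl=Rm[:,1]; up=np.cos(np.radians(36))*np.array([0,0,1])+np.sin(np.radians(36))*np.array([-yl[1],yl[0],0])
seam=o+Rm@[.0445,0,.003]
env.goto(seam+up*.17-.03*yl,[144,0,p[2]])
c=env.grab_frame('wrist'); pickle.dump(c,open('l3.pkl','wb'))
print(c['position'],env.read_state()['position'],env.read_state()['clock'])
im=c['image']
uv=project(np.array([seam-.067*yl,seam+.067*yl]),c); print(uv)
x0=int(np.clip(uv[:,0].mean()-110,0,440)); y0=int(np.clip(uv[:,1].mean()-90,0,250)); print(x0,y0)
cv2.imwrite('pics/l3c.png',cv2.resize(im[y0:y0+150,x0:x0+200],None,fx=4,fy=4,interpolation=cv2.INTER_CUBIC))
```

```text
[0.6991 0.2557 0.4215] [0.5956 0.1861 0.2903] 9.8917
[[319.3448 216.5139]
 [319.0089  90.7067]]
209 63
```

View pics/l3c.png

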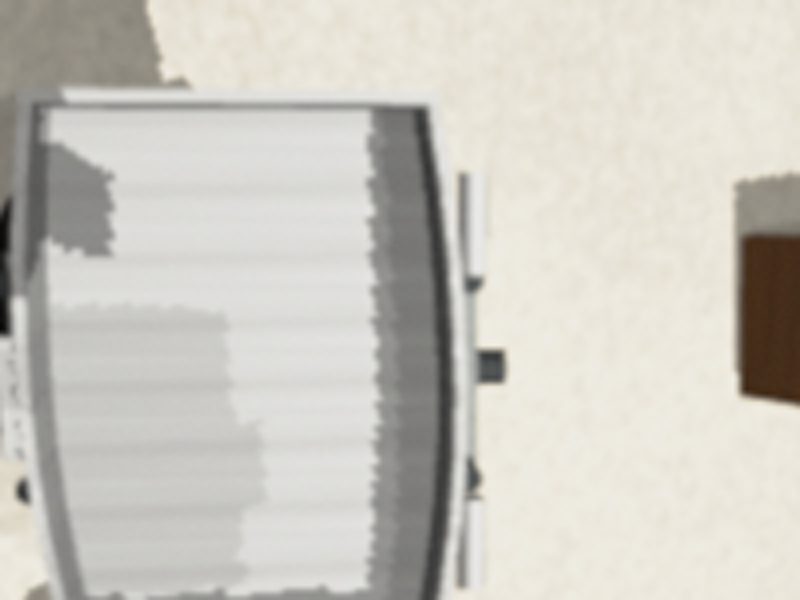

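Run:
```python
from h import *
np.set_printoptions(precision=4,suppress=True)
C=np.array([[-47.5,70,25],[-47.5,-70,25],[47.5,-70,25],[47.5,70,25],[44.5,67,3]])/1e3
obs={'l1':[(0,276.4,34.2),(1,252.4,140),(2,307.5,159.5),(3,339.7,46.2)],'l2':[(0,474.1,48),(1,423.4,171.7),(2,492,208.9),(3,568,62)],'l3':[(0,214.5,86),(3,317.75,85.5),(4,313.5,89)]}
cams={k:pickle.load(open(k+'.pkl','rb')) for k in obs}
def res(p):
    Rm,o=lidpose(p); return np.concatenate([(project(o+C[[q[0] for q in obs[k]]]@Rm.T,cams[k])-np.array(obs[k])[:,1:]).ravel() for k in obs])
s=least_squares(res,[.6,.09,-10,27],bounds=([.4,-.1,-40,24],[.8,.3,20,30]),loss='soft_l1'); p=s.x
print(p, res(p).round(1)); Rm,o=lidpose(p)
print('far',o+Rm@[.0445,.067,.003],'near',o+Rm@[.0445,-.067,.003])
pickle.dump(p,open('lid.pkl','wb'))
tiles=[]
for k,(x0,y0,w,h) in {'l1':(240,20,150,170),'l2':(410,30,210,238),'l3':(200,70,150,170)}.items():
    im=cams[k]['image'].copy(); f=400/w
    t=cv2.resize(im[y0:y0+h,x0:x0+w],(400,int(h*f)),interpolation=cv2.INTER_CUBIC)[:453]
    def pt(v): return tuple(((project(o+Rm@np.array(v)/1e3,cams[k])[0]-[x0,y0]+.5)*f).astype(int))
    for z,xx,yy in((25,47.5,70),(3,44.5,67),(0,47.5,70)):
        q=[pt(v) for v in((-xx,-yy,z),(xx,-yy,z),(xx,yy,z),(-xx,yy,z))]
        cv2.polylines(t,[np.array(q)],True,{25:(0,0,255),3:(0,200,0),0:(255,0,0)}[z],1)
    tiles.append(t)
o2=np.zeros((max(t.shape[0] for t in tiles),1200,3),np.uint8)
for i,t in enumerate(tiles): o2[:t.shape[0],400*i:400*i+400]=t
cv2.imwrite('pics/fit.png',cv2.resize(o2,(800,int(o2.shape[0]*2/3)),interpolation=cv2.INTER_AREA))
```

```text
[  0.5993   0.0915 -15.7508  30.    ] [-1.  -1.4 -0.6  1.1  0.5  3.5  0.6 -1.2 -2.2 -1.9 -2.   1.8 -0.3  4.4
  4.4 -3.4 -0.7 -0.3  1.5  0.3  0.5  1.4]
far [0.663  0.0706 0.1522] near [0.5341 0.107  0.1522]
```

View pics/fit.png

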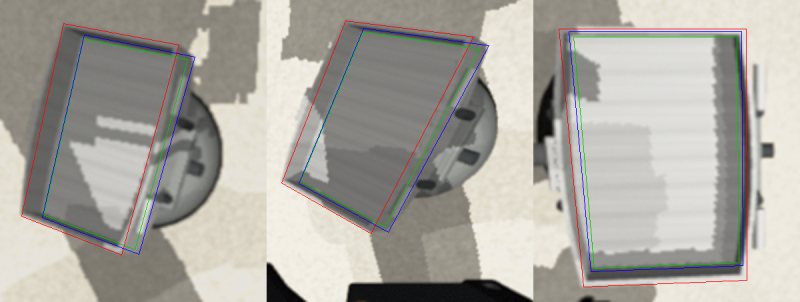

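The overlay matches the lid to within 2–3 mm, and touch will refine that. Next: grasp.

Run:
```python
from h import *
np.set_printoptions(precision=4,suppress=True)
E=[180,0,-120]; P=np.array([.4815,-.3054,.101])
env.gripper_to(0.6,45)
env.goto([P[0],P[1],.30],E)
env.move_straight([P[0],P[1],.20],rate=.2)
hit=env.move_straight(P,rate=.07,force_limit=4); s=env.read_state(); print('hit',hit,s['position'],s['force'],s['clock'])
if not hit:
    env.gripper_to(0.0,45); s=env.read_state(); print('closed',s['opening']*87,s['finger_force'],s['force'],s['position'])
    c=env.grab_frame('side'); x,y=project(P,c)[0].astype(int)
    c2=env.grab_frame('wrist')
    a=cv2.resize(c['image'][y-50:y+50,x-50:x+50],(400,400),interpolation=cv2.INTER_CUBIC); b=cv2.resize(c2['image'][0:300,170:470],(400,400))
    cv2.imwrite('pics/grasp.png',np.hstack([a,b]))
print(env.read_state()['clock'])
```

```text
hit False [ 0.4818 -0.3055  0.1015] [ 0.3996 -0.6244 -0.5057] 14.85
closed 25.784780390466956 44.99063097406179 [-0.4357  0.4146  0.7383] [ 0.4815 -0.3054  0.101 ]
15.5333
```

View pics/grasp.png

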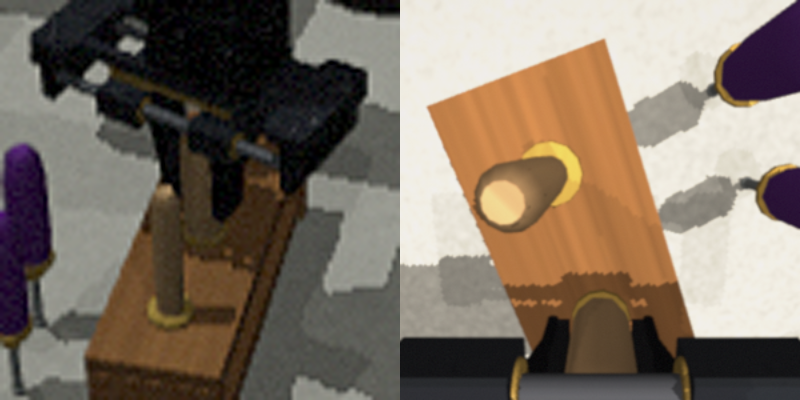

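Gripped at 25.8 mm, with the neighbours clear. Next: lift, carry to the lid and feel for the corner.

```bash
cat >> h.py <<'E'
BALL=.078
def frame(lean=36):
    p=pickle.load(open('lid.pkl','rb')); Rm,o=lidpose(p); a=np.radians(lean); y=Rm[:,1]
    up=np.cos(a)*np.array([0,0,1])+np.sin(a)*np.array([-y[1],y[0],0])
    return Rm,o,up,[180-lean,0,p[2]]
def tcp(l):  # ball centre in lid frame (mm) -> TCP
    Rm,o,up,_=frame(); return o+Rm@(np.array(l)/1e3)+up*BALL
def lidof(P):
    Rm,o,up,_=frame(); return 1e3*Rm.T@(np.array(P)-up*BALL-o)
def force(n=5,dt=.02):
    f=[]
    for _ in range(n): f.append(env.read_state()['force']); env.dwell(dt)
    return frame()[0].T@np.mean(f,0), np.std(f,0)
E
python3 - <<'E'
from h import *
np.set_printoptions(precision=2,suppress=True)
env.move_straight([.4815,-.3054,.15],rate=.06); s=env.read_state(); print(s['opening']*87,s['force'])
env.move_straight([.4815,-.3054,.31],rate=.2)
E=frame()[3]
env.goto(tcp([28,53,75]),E)
env.move_straight(tcp([28,53,35]),rate=.1); env.dwell(.2)
f0,sd=force(8); pickle.dump(f0,open('f0.pkl','wb')); print('f0',f0,sd,env.read_state()['clock'])
h=env.move_straight(tcp([28,53,2]),rate=.025,force_limit=2.5); l=lidof(env.read_state()['position']); f,_=force(4); print('floor',h,l,f-f0)
l2=lidof(env.read_state()['position']); print(l2,env.read_state()['clock'])
E
```

```text
26.015973596279302 [-0.11 -0.51 -0.99]
f0 [-0.34 -0.08 -1.1 ] [0.7  0.34 0.32] 20.225
floor True [27.92 52.99  4.56] [ 0.46 -0.26  5.62]
[27.84 52.97  4.49] 21.4
```

Run:
```python
from h import *
np.set_printoptions(precision=2,suppress=True)
f0=pickle.load(open('f0.pkl','rb'))
def at(l,n=4):
    t=env.read_state()['clock']; env.move_straight(tcp(l),rate=.02); t2=env.read_state()['clock']; f,_=force(n); print(np.array(l),'got',lidof(env.read_state()['position']),'f',f-f0,'dt',round(t2-t,3))
at([28,53,5.1]); at([28,53,4.7]); at([28,53,4.4])
at([28,53,4.9])
h=env.move_straight(tcp([50,53,4.9]),rate=.02,force_limit=2.5); l=lidof(env.read_state()['position']); f,_=force(4); print('wall',h,l,f-f0)
at([l[0]-.3,53,4.9]); at([l[0]+.1,53,4.9])
print(env.read_state()['clock'])
```

```text
[28.  53.   5.1] got [27.79 52.96  4.72] f [-0.48  0.03  2.03] dt 0.258
[28.  53.   4.7] got [27.85 52.98  4.66] f [-0.18 -0.09  2.64] dt 0.25
[28.  53.   4.4] got [27.88 53.01  4.59] f [-1.09 -0.75  3.75] dt 0.25
[28.  53.   4.9] got [27.93 52.97  4.69] f [-0.51  0.44  2.67] dt 0.25
wall True [42.57 53.01  4.51] [-0.5  -0.42  3.91]
[42.27 53.    4.9 ] got [42.23 52.93  4.56] f [-0.34 -0.03  1.78] dt 0.25
[42.67 53.    4.9 ] got [42.44 52.94  4.64] f [-1.14 -0.09  1.21] dt 0.25
24.1417
```

```bash
cat >> h.py <<'E'
def step(l,n=3,rate=.02):
    env.move_straight(tcp(l),rate=rate); f,_=force(n,.01); return f-pickle.load(open('f0.pkl','rb'))
E
python3 - <<'E'
from h import *
np.set_printoptions(precision=2,suppress=True)
step([36,53,9],rate=.04)
h=env.move_straight(tcp([36,75,9]),rate=.025,force_limit=2); y=lidof(env.read_state()['position'])[1]
print('end wall',h,y); yf=y-.3
print(step([36,yf,9]))
l=np.array([39,yf,6.5])
for i in range(14):
    f=step(l,2); print(l,lidof(env.read_state()['position']),f)
    e=np.array([3.5+f[0],3.5-f[2]])
    if np.all(np.abs(e)<.8): break
    d=np.clip(e*.22,-.8,.8); l[0]+=d[0]; l[2]-=d[1]
np.save('l.npy',l); print(env.read_state()['clock'])
E
```

```text
end wall True 64.58567838684951
[ 0.01 -0.2  -0.02]
[39.   64.29  6.5 ] [39.04 64.27  6.6 ] [-0.69 -0.08  0.93]
[39.62 64.29  5.93] [39.33 64.38  6.45] [-1.65 -0.59  3.4 ]
[40.03 64.29  5.91] [39.76 64.39  6.35] [-2.67 -0.57  3.71]
[40.21 64.29  5.96] [39.99 64.41  6.29] [-3.98 -1.2   4.47]
[40.1  64.29  6.17] [40.12 64.38  6.3 ] [-2.22 -0.47  4.89]
[40.38 64.29  6.48] [40.62 64.28  6.32] [-1.99 -0.05  4.49]
[40.72 64.29  6.69] [40.73 64.25  6.4 ] [-1.66 -0.81  3.01]
[41.12 64.29  6.59] [40.88 64.23  6.43] [-3.14 -0.44  2.8 ]
27.575
```

Run:
```python
from h import *
np.set_printoptions(precision=2,suppress=True)
l=np.load('l.npy')
for i in range(6):
    f=step(l,3); print(l,lidof(env.read_state()['position']),f)
    e=np.array([4.5+f[0],3-f[2]])
    d=np.clip(e*.22,-.8,.8); l[0]+=d[0]; l[2]-=d[1]
np.save('l.npy',l); print(env.read_state()['clock'])
```

```text
[41.12 64.29  6.59] [40.93 64.28  6.43] [-3.4   0.02  2.64]
[41.36 64.29  6.51] [41.07 64.27  6.46] [-3.68 -0.31  2.21]
[41.54 64.29  6.33] [41.13 64.29  6.44] [-3.81 -0.61  3.02]
[41.69 64.29  6.34] [41.22 64.29  6.43] [-4.04 -0.6   3.02]
[41.79 64.29  6.34] [41.22 64.3   6.43] [-5.09 -0.29  3.33]
[41.66 64.29  6.41] [41.2  64.3   6.44] [-4.41 -0.7   2.45]
29.225
```

Run:
```python
from h import *
np.set_printoptions(precision=2,suppress=True)
l=np.load('l.npy'); s=np.zeros(2); fys=[]; log=[]
while l[1]>-62.2:
    l[1]-=2.5 if l[1]>-57 else 1.2
    f=step(l,2); g=lidof(env.read_state()['position']); log.append([*l,*g,*f])
    if np.linalg.norm(f[[0,2]])>13 or f[1]>6: print('stop',f); break
    e=np.array([4+f[0],3.5-f[2]])
    s=np.clip(s+.05*e,-.5,.5); d=np.clip(.22*e+s,-.9,.9); l[0]+=d[0]; l[2]-=d[1]
np.save('l.npy',l); log=np.array(log); np.save('log.npy',log); print(log[::2,[1,3,4,5,6,7,8]]); print('min/max',log[:,6:].min(0),log[:,6:].max(0),log[-3:]); print(env.read_state()['clock'])
```

```text
[[ 61.79  41.53  61.92   6.28  -5.11   0.03   2.55]
 [ 56.79  42.04  56.54   5.26  -2.09   0.77   1.52]
 [ 51.79  42.82  51.77   4.33  -1.96   0.81   3.  ]
 [ 46.79  43.63  46.97   3.61  -2.51   1.3    4.89]
 [ 41.79  44.35  41.72   3.03  -3.64   1.83   3.57]
 [ 36.79  44.91  36.81   2.46  -4.19   1.4    3.67]
 [ 31.79  45.45  31.62   1.98  -4.75   0.97   3.86]
 [ 26.79  45.72  26.82   1.74  -4.96   2.02   3.27]
 [ 21.79  45.98  22.03   1.5   -3.94   1.99   4.07]
 [ 16.79  46.29  16.58   1.18  -3.72   1.18   4.19]
 [ 11.79  46.5   12.02   1.3   -4.16   1.56   4.11]
 [  6.79  46.77   7.08   1.37  -4.84   1.79   3.71]
 [  1.79  46.93   2.08   1.46  -3.62   2.05   3.34]
 [ -3.21  47.08  -2.47   1.57  -5.34   2.91   4.29]
 [ -8.21  46.95  -7.6    1.81  -4.6    2.62   3.9 ]
 [-13.21  46.89 -12.57   2.08  -4.     2.31   3.89]
 [-18.21  46.63 -17.66   2.42  -4.49   2.52   3.99]
 [-23.21  46.33 -22.38   2.71  -4.47   3.27   3.51]
 [-28.21  45.95 -27.43   3.13  -4.46   3.     4.12]
 [-33.21  45.59 -32.57   3.51  -4.37   2.18   3.42]
 [-38.21  45.   -37.27   3.92  -4.34   3.1    3.45]
 [-43.21  44.44 -42.12   4.36  -4.48   2.94   3.62]
 [-48.21  43.71 -47.22   4.87  -4.27   3.15   3.87]
 [-53.21  42.93 -52.21   5.42  -4.53   3.09   3.8 ]
 [-58.21  42.02 -57.22   6.04  -4.4    3.53   3.9 ]
 [-60.61  41.38 -59.83   6.41  -3.74   3.23   3.06]
 [-63.01  40.83 -62.3    6.73  -3.82   2.77   3.09]]
min/max [-5.34  0.03  1.31] [-1.96  4.01  4.89] [[ 41.39 -60.61   6.03  41.38 -59.83   6.41  -3.74   3.23   3.06]
 [ 41.05 -61.81   6.19  41.11 -61.01   6.53  -3.99   3.61   3.47]
 [ 40.66 -63.01   6.43  40.83 -62.3    6.73  -3.82   2.77   3.09]]
44.625
```

Run:
```python
from h import *
np.set_printoptions(precision=2,suppress=True)
print(np.load('log.npy')[:9,3:])
l=np.load('l.npy')
for i in range(4):
    l[1]-=.9; f=step(l,2); g=lidof(env.read_state()['position']); print(l,g,f)
    if f[1]>5: break
    l[0]+=.22*(4+f[0])-.2; l[2]-=.22*(3.5-f[2])-.1
np.save('l.npy',l); print(env.read_state()['clock'])
```

```text
[[41.53 61.92  6.28 -5.11  0.03  2.55]
 [41.74 58.94  5.76 -2.73  0.42  1.31]
 [42.04 56.54  5.26 -2.09  0.77  1.52]
 [42.4  54.14  4.81 -1.98  0.42  1.93]
 [42.82 51.77  4.33 -1.96  0.81  3.  ]
 [43.37 49.35  3.87 -4.4   1.48  3.44]
 [43.63 46.97  3.61 -2.51  1.3   4.89]
 [44.04 44.37  3.35 -4.4   1.5   4.1 ]
 [44.35 41.72  3.03 -3.64  1.83  3.57]]
[ 40.31 -63.91   6.57] [ 40.62 -63.22   6.81] [-3.11  3.89  2.61]
[ 40.31 -64.81   6.48] [ 40.62 -63.62   6.82] [-3.02  4.24  2.07]
[ 40.32 -65.71   6.26] [ 40.6  -64.1    6.83] [-3.34  6.39  2.58]
45.425
```

Rubbed end to end with continuous contact, and the near wall was felt. Next: retreat and hang the tool back.

Run:
```python
from h import *
np.set_printoptions(precision=4,suppress=True)
l=np.load('l.npy'); env.move_straight(tcp([34,-58,12]),rate=.05); env.move_straight(tcp([22,-50,90]),rate=.15)
E=[180,0,-120]; P=[.4815,-.3054]
env.goto([*P,.31],E); env.move_straight([*P,.185],rate=.2); env.dwell(.2)
c=env.grab_frame('side'); x,y=project([*P,.10],c)[0].astype(int)
print(env.read_state()['opening']*87, env.read_state()['force'],env.read_state()['clock'])
cv2.imwrite('pics/back.png',cv2.resize(c['image'][y-50:y+50,x-50:x+50],(600,600),interpolation=cv2.INTER_CUBIC))
h=env.move_straight([*P,.101],rate=.045,force_limit=3); s=env.read_state(); print(h,s['position'],s['force'],s['clock'])
```

```text
26.429727723734153 [ 0.3509 -0.4897 -1.5407] 49.4417
False [ 0.4817 -0.3055  0.1013] [ 0.423   0.6136 -0.5516] 51.4583
```

View pics/back.png

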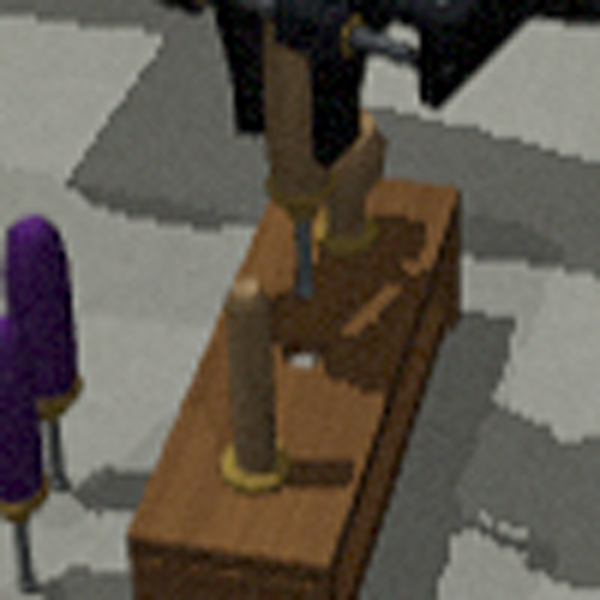

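The picture shows the tool straight over the hole, and it went in without touching. Next: seat, release and withdraw.

Run:
```python
from h import *
np.set_printoptions(precision=4,suppress=True)
P=[.4815,-.3054]
h=env.move_straight([*P,.098],rate=.015,force_limit=2); print(h,env.read_state()['position'],env.read_state()['force'])
env.gripper_to(0.6); env.dwell(.2)
env.move_straight([*P,.19],rate=.08); env.move_straight([*P,.30],rate=.2); env.goto([.40,-.306,.36],[180,0,0])
c=env.grab_frame('wrist'); c2=env.grab_frame('side')
for d in env.trace(c,'burnisher')[:3]:
    m=np.asarray(d['mask']); ys,xs=np.nonzero(m); o,r=ray([[xs.mean(),ys.mean()]],c); print(round(d['score'],2),m.sum(),o+r[0]*(0.155-o[2])/r[0][2])
x,y=project([*P,.10],c2)[0].astype(int)
a=cv2.resize(c['image'][50:200,230:380],(400,400),interpolation=cv2.INTER_CUBIC); b=cv2.resize(c2['image'][y-60:y+60,x-50:x+70],(400,400),interpolation=cv2.INTER_CUBIC)
cv2.imwrite('pics/end.png',np.hstack([a,b])); print(env.read_state()['clock'])
```

```text
True [ 0.4817 -0.3056  0.101 ] [-0.6063  0.2899  3.9599]
0.93 467 [ 0.3898 -0.3102  0.155 ]
0.91 411 [ 0.482  -0.3064  0.155 ]
0.64 534 [ 0.3853 -0.3597  0.155 ]
56.6083
```

View pics/end.png

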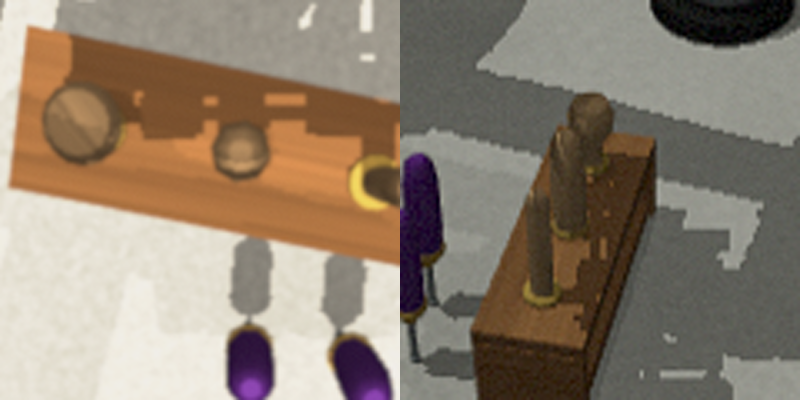

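The burnisher hangs upright in its middle hole with the bolster on the board, and the neighbours and purple look-alikes haven't moved. Handing in.

```bash
python3 -c "
from workcell import env
print(env.close_job())"
```

```text
the job is handed in; nothing more can be done
None
```

I rubbed the seam from the far corner to the near one at about 5 N (roughly 2.5–4 N between 3 and 15 mm from the far end, never above 7 N), hung the burnisher back upright in its hole, and handed the job in at about 57 s.

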